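Snap the missing dust cap onto the open hydraulic outlet

ROBOT

A 7-joint arm with a two-finger parallel gripper is mounted at the origin on a cart in front of the work surface, level with it; the furniture and walls round the work are solid. World frame = base frame: x ahead of the robot, y to its left, z up, the work surface at z = 0. Lengths are in m, angles in rad, forces in N, time in s.
With the tool pointing down it reaches from about 0.425 to 0.875 m from the base axis. Payload 4.7 kg.
Tool frame: the origin (TCP) lies midway between the tips of the shut fingers; the grasp point (between the pads) lies 19 mm behind it; z points along the fingers, y is the line along which they close (so a half turn about z gives the same grasp; the last joint's range is limited). The gripper opens to 87 mm and grips with 3 to 60 N. Pads are 19 mm wide; open, the fingers measure 117 mm over their backs; the gripper's body (75 mm by 190 mm) begins 51 mm behind the grasp point.
Start: joints at [1.285, 0.321, -0.07, 1.45, 0.023, 1.371, -0.057], TCP at [0.192, -0.621, 0.223] pointing down, gripper open.
Joint ranges: [-2.86, 2.86], [-0.3, 2.09], [-1.38, 1.24], [0.06, 2.45], [-1.56, 4.7], [0.09, 2.05], [-2.69, 2.69]. Speed limits (rad/s): [2.57, 2.57, 3.14, 3.14, 3.14, 3.14, 3.14].

INTERFACE

Orientations are given as a rotation vector (axis times angle).
In Python, from bench import ctrl gives the robot as it stands. The module is installed in compiled form; this text tells all that it offers.
- The arm moves only by the shell command python3 -m handwheel 'ROWS' [FORCE]. ROWS is JSON, a list of rows, each a list of 7 numbers: the finger opening in m, from 0 to 0.087, then the shift along the tool's x, y, z in m, then the turn, a rotation vector about the tool's x, y, z in degrees. A call has 1 to 12 rows; each row shifts and turns the commanded pose from where the row before left it, along the tool's axes as they then stand; what a row does not reach is not made up. A row lasts 1/8 s, in which the tool goes at most 62.5 mm and 10.7 degrees, less where a joint would pass 70% of its speed; a pose out of reach is approached as far as the arm can. A call is refused whole if a number of a shift passes 0.0625 or a number of a turn 10.7, either way. A call with a gripper value outside its range is refused whole. The fingers move at their own pace and stop on an object; FORCE is the grip in N (left out, the last holds). Time passes only in rows, so rows that do not move let the fingers close. It gives the time, the measured TCP pose, the force, the opening and the grip force at its end, in the units of the state.
- ctrl.get_state(): the state, without advancing time (a new reading comes with each control period).
- ctrl.get_image(name): name is "side" or "top"; returns (picture, depth): 480x640x3 uint8, blue, green, red; 480x640 float32, m along the optical axis (not along the pixel's ray), 0 where there is no reading.
- ctrl.camera_info(name): a dict with "intrinsics" (3x3 intrinsics, pixels), "R" (3x3) and "t" (3): a world point X has camera coordinates R X + t. Camera axes: x right, y down, z forward; pixel columns grow to the right and rows downward; lengths in m; the calibration is good to about 2 mm. A picture is of the moment at which its call begins. camera_info takes no time and is no camera call.
- ctrl.close_job(): hands the job in; it is judged then, once.
The state is a dict: "time": time; "joint_positions": joint angles; "qd": joint speeds; "joint_torque": joint torques, N m; "position": TCP position; "tool_rot": TCP orientation; "ft_force": force on the tool from outside, world axes, zero at the start; "torque": the same for the moment, N m; "grip_width": opening from 0.0 (shut) to 1.0 (fully open); "grip_force": force on a finger pad.
Only numpy, scipy, OpenCV 4.12 (cv2) and the standard library are available. Lean on these libraries where they do the work, as an engineer would, in place of code of your own. Each camera call takes 0.05 s, during which the arm holds its last target. There are 200 camera calls.

TASK

One of the two outlets of the hydraulic manifold has no dust cap. Pull out the drawer of the small grey parts cabinet, take out the cap that stands in it and press it straight down onto the bare nipple until it clicks over the spring ring, then keep pressing until its rim sits fully down on the steel seat. Finish with the gripper still on the cap, pressing it firmly down, so that it can be pinned while you hold it there: do not let go at the end. Do not disturb the oil bottle, the tape measure and the box of screws standing nearby.

Things in the scene. Friction and masses are not known exactly. Their poses are not given: they have to be found in the camera images.
- dust_cap: The cap to fit: round knurled aluminium dust cap, 40 mm across, 36 mm tall, standing mouth down in the drawer. Origin: centre of its underside (the open mouth); z up, through its closed top. The bore is 25 mm wide at the lip, below that a conical mouth 6 mm deep and 31 mm wide leads in, above it is a groove for the spring ring. 50 to 100 g.
- open_outlet: The manifold block without a cap: aluminium, 62 (x) x 66 (y) x 40 mm, one of two side by side along y (68 mm apart) on a fixed steel rail. Origin: centre of its underside, 8 mm above the worktop; z up. Either of the two places may be the open one.
- nipple_seat (a point): Centre of the seat of the open outlet: top of the steel flange (47 mm across) round the bare nipple, 51 mm above the worktop. The nipple stands 27 mm above it, 22 mm across, top tapered. Its split spring ring (12 mm above the seat, 30 mm across) resists with up to 20 N, most with the rim 8 mm above the seat, then snaps into the groove and draws the cap down; the seat is a hard stop.
- capped_outlet: The other block, with a cap like the loose one already on it, fixed; its top is 87 mm above the worktop. Origin: centre of the block's underside.
- cabinet: Grey sheet-steel parts cabinet, 160 (x) x 136 (y) x 78 mm, fixed, one drawer. Origin: centre of its underside on the worktop. The drawer slides out along the cabinet's own -x, towards the robot. Drawer inside: 114 mm wide, floor 12.5 mm and sides 60 mm, front 73 mm above the worktop; a divider 110 mm behind its front closes off washers at the back.
- drawer (a joint): Travel of the drawer in m: 0 shut, 0.115 fully out; takes about 3 N and stays where it is left. May start up to 10 mm ajar. The cap rides with it, its centre 45 to 65 mm behind the drawer's front face.
- drawer_handle (a point): Middle of the drawer's pull: a level round steel bar 10 mm thick, 62 mm long across the drawer (along the cabinet's y), 34 mm in front of the drawer's face with 29 mm clear behind it, 50 mm above the worktop. Moves with the drawer; its axes are the cabinet's.
- oiler: Brown dropper bottle of oil, 34 mm across, 102 mm tall, standing; to be left alone. Origin: centre of its underside.
- tape_measure: Black tape measure, 34 x 64 x 56 mm, standing; to be left alone. Origin: centre of its underside.
- screw_box: Card box of screws, 44 x 60 x 38 mm; to be left alone. Origin: centre of its underside.

How it is judged:
On the way, in this order (a step that is already met when the one before it is completed fails the run):
1. the drawer is pulled open by at least 80 mm (value of joint drawer above 0.08 m), for 0.2 s.
2. the cap is lifted out of the drawer in the gripper (height (world z) of dust_cap above 0.08 m and contact force between the fingers and dust_cap above 1 N), for 0.2 s.
3. the cap has snapped over the spring ring: upright on the nipple, rim less than 3.5 mm above the seat (z of dust_cap in the frame of nipple_seat below 0.0035 m and horizontal distance between dust_cap and nipple_seat below 0.003 m and angle between dust_cap's own z axis and vertical below 0.07 rad), for 0.1 s.
At the end, for the whole second after the job is handed in: The cap is upright on the open outlet's nipple, rim within 1.5 mm of the seat and 3 mm of its centre, and through the last second the gripper holds it and presses it on the outlet with more than 5 N (z of dust_cap in the frame of nipple_seat below 0.0015 m and horizontal distance between dust_cap and nipple_seat below 0.003 m and angle between dust_cap's own z axis and vertical below 0.07 rad and contact force between dust_cap and open_outlet above 5 N and contact force between the fingers and dust_cap above 3 N); the arm keeps its last pose, push and grip.
It fails at once if the oil bottle, tape measure or screw box is moved by more than 20 mm or tipped (distance of any of oiler, tape_measure, screw_box from where it was at the start of the episode above 0.02 m or angle between any of oiler, tape_measure, screw_box's own z axis and vertical above 0.4 rad).
It also fails if it takes over 58 s, if anything falls off the work surface, if the arm or the gripper's body presses on something with over 40 N, if the wrist force passes 120 N, or if a joint passes its speed limit or range.

## Working session

There is one attempt and no reset: what is moved stays moved. The work goes in short steps, Python scripts to look and compute and a shell command to move; the robot and the scene stay as the last step left them, time stands still between calls to the robot, and variables do not carry over. Pictures are saved under pics/ and viewed, at most 10 in all, crops included, and the job is handed in when it is done.

```bash
mkdir -p pics
cat > h.py <<'E'
import numpy as np, cv2
from bench import ctrl
def shot(n,f=None):
    im,d=ctrl.get_image(n); im=np.asarray(im); d=np.asarray(d)
    np.savez(f'pics/{n}.npz',im=im,d=d)
    if f: cv2.imwrite('pics/'+f,im)
    return im,d
def load(n):
    z=np.load(f'pics/{n}.npz'); return z['im'],z['d']
def cam(n):
    c=ctrl.camera_info(n); return np.array(c['intrinsics']),np.array(c['R']),np.array(c['t'])
def ray(n,uv):
    K,R,t=cam(n); r=R.T@np.linalg.inv(K)@np.array([uv[0],uv[1],1.]); return -R.T@t,r
def onplane(n,uv,z):
    o,r=ray(n,uv); return o+r*(z-o[2])/r[2]
def cross(n1,a,n2,b):
    o,r=ray(n1,a);p,s=ray(n2,b)
    k=np.linalg.lstsq(np.c_[r,-s],p-o,rcond=None)[0]
    x,y=o+r*k[0],p+s*k[1]; return (x+y)/2,np.linalg.norm(x-y)
def cloud(n,d):
    K,R,t=cam(n); v,u=np.mgrid[:480,:640]
    P=np.stack([u,v,np.ones_like(u)],-1)@np.linalg.inv(K).T*d[...,None]
    X=(P-t)@R; X[d==0]=np.nan; return X
E
python3 - <<'E'
from h import *
np.set_printoptions(precision=3,suppress=True)
for n in('side','top'):
    shot(n,n+'0.png');K,R,t=cam(n);print(n,K.ravel(),-R.T@t,R)
s=ctrl.get_state();print({k:np.round(v,3) for k,v in s.items()})
E
```

```text
side [562.998   0.    315.562   0.    562.998 244.868   0.      0.      1.   ] [0.064 0.882 0.729] [[-0.898 -0.44  -0.015]
 [-0.219  0.476 -0.852]
 [ 0.382 -0.762 -0.524]]
top [475.083   0.    322.197   0.    475.083 234.919   0.      0.      1.   ] [ 0.404 -0.062  0.918] [[ 0.024 -1.     0.02 ]
 [-0.981 -0.028 -0.19 ]
 [ 0.19  -0.015 -0.982]]
{'time': np.float64(0.1), 'joint_positions': array([ 1.285,  0.322, -0.07 ,  1.452,  0.023,  1.371, -0.057]), 'qd': array([ 0.   , -0.003,  0.   , -0.003,  0.001,  0.001,  0.001]), 'joint_torque': array([  0.   , -49.257,  -0.406, -31.34 ,  -0.064,   0.039,   0.   ]), 'position': array([ 0.192, -0.621,  0.222]), 'tool_rot': array([-3.105, -0.469,  0.   ]), 'ft_force': array([ 0.068, -0.24 ,  0.229]), 'torque': array([ 0.024,  0.   , -0.02 ]), 'grip_force': np.float64(0.0), 'grip_width': np.float64(0.996)}
```

View pics/side0.png

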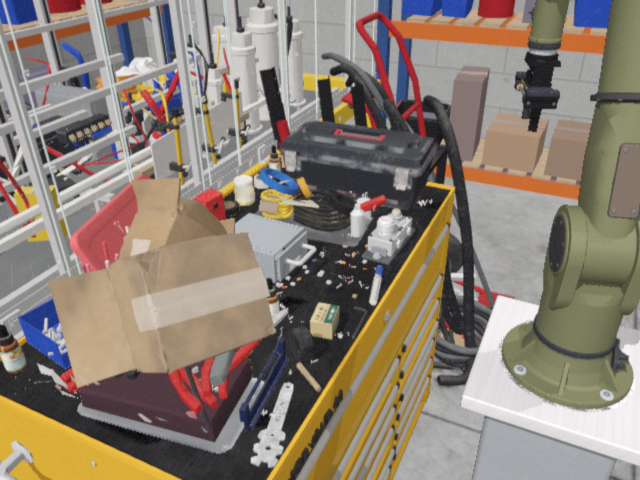

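View pics/top0.png

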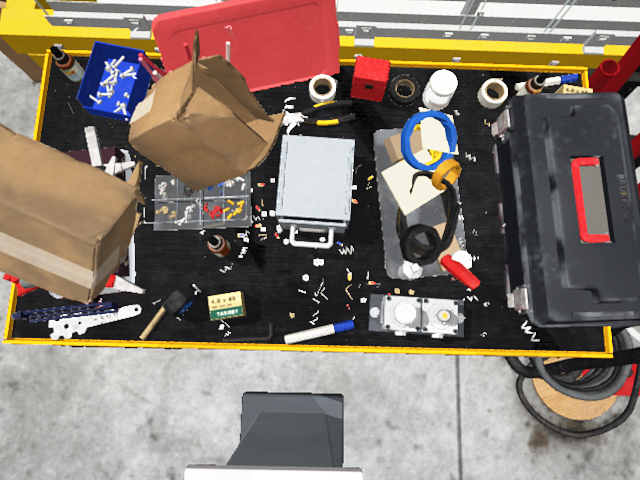

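The top view shows the cabinet at (316,185), its handle bar at about (311,240) and the manifold at (417,315), with one outlet at (405,313) and the other at (441,316). The oiler is at (217,245) and the screw box at (227,305). Next I'll zoom in on both views to get exact pixels.

Run:
```python
from h import *
np.set_printoptions(precision=4,suppress=True)
a,da=load('top');b,db=load('side')
A=cv2.resize(a[210:350,260:480],None,fx=3.6,fy=3.6,interpolation=cv2.INTER_CUBIC)[:,:800]
cv2.imwrite('pics/c1.png',A)
B=cv2.resize(b[190:290,230:430],None,fx=4,fy=4,interpolation=cv2.INTER_CUBIC)
cv2.imwrite('pics/c2.png',B)
X=cloud('top',da)
for uv in[(405,313),(441,316),(316,170),(311,247),(295,240),(328,240)]:print(uv,X[uv[1],uv[0]])
# cabinet top: points at 70..85mm
m=((X[...,2]>.068)&(X[...,2]<.09)).astype(np.uint8); m[:, :270]=0;m[:,365:]=0;m[260:]=0;m[:130]=0
c=max(cv2.findContours(m,0,2)[0],key=cv2.contourArea);r=cv2.minAreaRect(c);print(r)
bp=cv2.boxPoints(r);print(np.array([onplane('top',p,.078) for p in bp]))
print('med z',np.nanmedian(X[m>0],0))
```

```text
(405, 313) [ 0.4312 -0.222   0.0852]
(441, 316) [ 0.4278 -0.2863  0.079 ]
(316, 170) [ 0.6883 -0.0606  0.0786]
(311, 247) [ 0.5568 -0.0549  0.0017]
(295, 240) [ 0.5599 -0.0255  0.0564]
(328, 240) [ 0.5717 -0.0878  0.0009]
((315.50958251953125, 176.86178588867188), (74.65353393554688, 81.56743621826172), 3.9724960327148438)
[[ 0.601   0.0106  0.078 ]
 [ 0.7579  0.0067  0.078 ]
 [ 0.7521 -0.1332  0.078 ]
 [ 0.5953 -0.1246  0.078 ]]
med z [ 0.6716 -0.0601  0.0785]
```

View pics/c1.png

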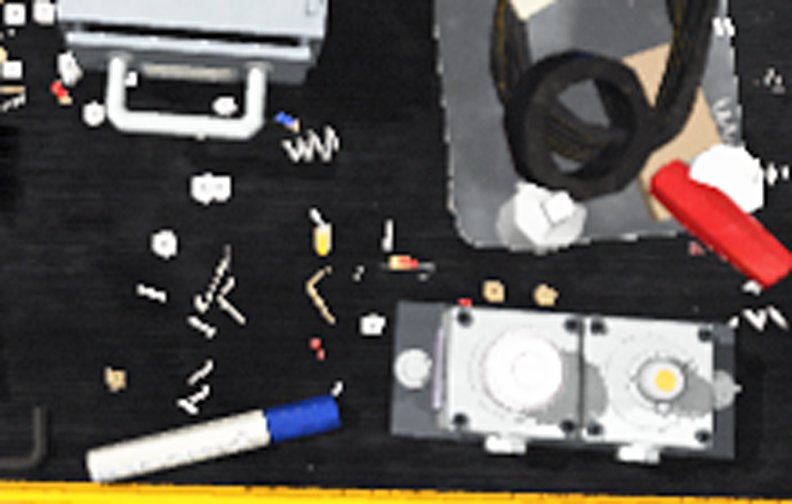

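View pics/c2.png

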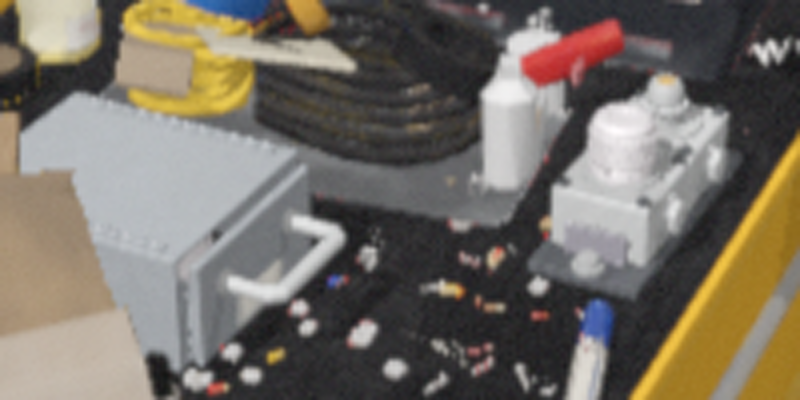

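The crops show the open outlet on the right, at −y. Its yellow nipple tip is at about top (445,316) and side (396,210). The handle bar's middle is at about top (312.5,246) and side (306,256).

Run:
```python
from h import *
np.set_printoptions(precision=4,suppress=True)
a,da=load('top');b,db=load('side')
def yel(im,x0,x1,y0,y1):
    h=cv2.cvtColor(im,cv2.COLOR_BGR2HSV); m=cv2.inRange(h,(12,90,120),(35,255,255)); k=np.zeros_like(m);k[y0:y1,x0:x1]=m[y0:y1,x0:x1]
    v,u=np.nonzero(k);return (u.mean(),v.mean()),len(u)
y1=yel(a,435,455,305,328);y2=yel(b,385,406,203,218);print(y1,y2)
print('nipple',cross('top',y1[0],'side',y2[0]), onplane('top',y1[0],.078),onplane('side',y2[0],.078))
for l,p,q in[('capped',(405.6,312.5),(386.5,219)),('barL',(292.5,245.5),(299,262.5)),('barR',(331,246),(314.5,250)),('barM',(312.3,246),(306.5,256.5))]:
    print(l,cross('top',p,'side',q),onplane('top',p,.05 if l!='capped' else .087))
X=cloud('top',da)
s=(X[...,2]>.03)&(X[...,2]<.07); s[:,:285]=0;s[:,340:]=0;s[:236]=0;s[252:]=0
P=X[s]; print('handle cloud',len(P)); 
Q=P[P[:,0]<np.percentile(P[:,0],75)]; f=np.polyfit(Q[:,1],Q[:,0],1);print(f,Q.min(0),Q.max(0),np.median(Q,0))
X=cloud('side',db)
s=(X[...,2]>.03)&(X[...,2]<.07)&(X[...,0]<.585)&(X[...,0]>.53)&(abs(X[...,1]+.06)<.05);P=X[s];print(len(P),P.min(0),P.max(0),np.median(P,0))
# cabinet yaw from top plane side edges (both views)
for n,d in(('top',da),('side',db)):
    X=cloud(n,d);s=(abs(X[...,2]-.078)<.004)&(X[...,0]>.57)&(X[...,0]<.80)&(abs(X[...,1]+.06)<.12);P=X[s]
    for k in(1,-1):
        E=[]
        for x in np.arange(.62,.74,.01):
            r=P[abs(P[:,0]-x)<.005]
            if len(r)>5:E.append((x,(r[:,1]*k).max()*k))
        E=np.array(E);print(n,k,np.polyfit(E[:,0],E[:,1],1),E[:,1])
    fr=[(y,P[abs(P[:,1]-y)<.005][:,0].min()) for y in np.arange(-.11,-.005,.01) if (abs(P[:,1]-y)<.005).sum()>3];print('front',np.polyfit(*np.array(fr).T,1),np.array(fr)[:,1])
```

```text
((np.float64(444.3478260869565), np.float64(315.2608695652174)), 23) ((np.float64(396.0), np.float64(209.5)), 2)
nipple (array([ 0.4297, -0.2918,  0.0801]), np.float64(0.0010283185935749254)) [ 0.4293 -0.2925  0.078 ] [ 0.4313 -0.2953  0.078 ]
capped (array([ 0.4311, -0.2228,  0.088 ]), np.float64(0.0018905570321504066)) [ 0.4321 -0.2227  0.087 ]
barL (array([ 0.5529, -0.02  ,  0.0533]), np.float64(0.00621911922936316)) [ 0.5506 -0.021   0.05  ]
barR (array([ 0.5533, -0.0921,  0.0447]), np.float64(0.0017677747701738738)) [ 0.5516 -0.0923  0.05  ]
barM (array([ 0.5537, -0.0566,  0.0473]), np.float64(0.005523488784502324)) [ 0.5506 -0.0576  0.05  ]
handle cloud 277
[0.0176 0.5548] [ 0.5485 -0.0958  0.0477] [ 0.5585 -0.0162  0.0594] [ 0.5537 -0.0588  0.054 ]
199 [ 0.5476 -0.1091  0.0314] [ 0.585  -0.0127  0.0626] [ 0.5581 -0.0509  0.0538]
top 1 [-0.05   0.041] [0.0101 0.0092 0.0093 0.0081 0.0086 0.0073 0.0077 0.0061 0.0065 0.0051
 0.0056 0.0041]
top -1 [-0.0452 -0.0972] [-0.1246 -0.1261 -0.1262 -0.126  -0.1278 -0.1275 -0.1275 -0.129  -0.1291
 -0.1289 -0.1289 -0.1306]
front [0.0504 0.5921] [0.5867 0.5865 0.5877 0.5875 0.5891 0.5889 0.5906 0.5902 0.5896 0.5896
 0.5929]
side 1 [-0.6234  0.4072] [ 0.0127  0.0116  0.013   0.013   0.0054 -0.0102 -0.0172 -0.0306 -0.0375
 -0.0481 -0.0362 -0.038 ]
side -1 [-0.0579 -0.0883] [-0.1245 -0.1255 -0.1227 -0.1278 -0.1289 -0.1287 -0.1272 -0.1251 -0.1225
 -0.1299 -0.1344 -0.1312]
front [0.0404 0.592 ] [0.5855 0.5913 0.5866 0.5861 0.5885 0.5984 0.5884 0.5887 0.5897 0.5892
 0.5932]
```

```bash
cat >> h.py <<'E'
from scipy.spatial.transform import Rotation as Ro
def delta(x,y,z,yaw):
    """total tool-axes shift (mm) to target at present attitude, and turn (deg, tool axes) so tool y has world yaw `yaw` deg, pointing down"""
    s=ctrl.get_state();R=Ro.from_rotvec(s['tool_rot'])
    c,q=np.cos(np.radians(yaw)),np.sin(np.radians(yaw))
    G=Ro.from_matrix(np.array([[-q,c,0],[c,q,0],[0,0,-1]]).T)
    sh=R.inv().apply(np.array([x,y,z])-s['position'])*1e3
    tu=np.degrees((R.inv()*G).as_rotvec())
    print('shift mm',np.round(sh,1),'turn deg',np.round(tu,2),'after-turn shift',np.round(G.inv().apply(np.array([x,y,z])-s['position'])*1e3,1))
    print('pos',np.round(s['position'],4),'F',np.round(s['ft_force'],1),'w',round(s['grip_width']*87,1),'gf',round(s['grip_force'],1),'q',np.round(s['joint_positions'],2),'t',s['time'])
E
python3 - <<'E'
from h import *
X=cloud('top',load('top')[1])
for x0,x1,y0,y1 in[(.3,.8,-.7,-.4),(.2,.5,-.4,-.15),(.5,.6,-.4,-.15),(.5,.8,-.17,.05),(.35,.6,-.15,.25)]:
    s=(X[...,0]>x0)&(X[...,0]<x1)&(X[...,1]>y0)&(X[...,1]<y1);print(x0,y0,np.nanmax(X[s][:,2]))
delta(.5525,-.058,.24,-2.75)
E
```

```text
0.3 -0.7 0.17226422166003785
0.2 -0.4 0.09149628371048311
0.5 -0.4 0.11388619025320652
0.5 -0.17 0.1707343835891901
0.35 -0.15 0.28355494507742873
shift mm [ 510.8 -431.   -17.7] turn deg [-8.000e-02 -5.000e-02 -7.007e+01] after-turn shift [579.2 333.3 -18.4]
pos [ 0.1918 -0.6206  0.2216] F [ 0.1 -0.2  0.2] w 86.7 gf 0.0 q [ 1.29  0.32 -0.07  1.45  0.02  1.37 -0.06] t 0.1
```

```bash
python3 -m handwheel '[[0.028,0.0425,-0.036,-0.0035,0,0,0],[0.028,0.0425,-0.036,-0.0035,0,0,0],[0.028,0.0425,-0.036,-0.0035,0,0,0],[0.028,0.0425,-0.036,-0.0035,0,0,0],[0.028,0.0425,-0.036,-0.0035,0,0,0],[0.028,0.0425,-0.036,0,0,0,0],[0.028,0.0425,-0.036,0,0,0,0],[0.028,0.0425,-0.036,0,0,0,0],[0.028,0.0425,-0.036,0,0,0,0],[0.028,0.0425,-0.036,0,0,0,0],[0.028,0.0425,-0.036,0,0,0,0],[0.028,0.0425,-0.036,0,0,0,0]]' 20
python3 -m handwheel '[[0.028,0,0,0,0,0,-10],[0.028,0,0,0,0,0,-10],[0.028,0,0,0,0,0,-10],[0.028,0,0,0,0,0,-10],[0.028,0,0,0,0,0,-10],[0.028,0,0,0,0,0,-10],[0.028,0,0,0,0,0,-10],[0.028,0,0,0,0,0,0],[0.028,0,0,0,0,0,0]]'
python3 -c "
from h import *
delta(.5525,-.058,.031,-2.75)"
```

```text
time: 1.6
position: [0.5521, -0.0563, 0.2398]
tool_rot: [3.106, 0.468, -0.001]
ft_force: [1.0, 0.1, 0.3]
grip_width: 0.32
grip_force: 0.0
time: 2.72
position: [0.5515, -0.0578, 0.2398]
tool_rot: [-2.279, -2.163, 0.0]
ft_force: [0.3, -0.1, 0.2]
grip_width: 0.321
grip_force: 0.0
shift mm [-2.000e-01  1.100e+00  2.088e+02] turn deg [-0.02  0.   -0.24] after-turn shift [-2.000e-01  1.000e+00  2.088e+02]
pos [ 0.5515 -0.0578  0.2398] F [ 0.3 -0.1  0.2] w 27.9 gf 0.0 q [ 0.71  0.17 -0.72  1.65  0.11  1.37 -0.08] t 2.725
```

```bash
python3 -m handwheel '[[0.026,0,0.001,0.04,0,0,0],[0.026,0,0,0.04,0,0,0],[0.026,0,0,0.04,0,0,0],[0.026,0,0,0.03,0,0,0],[0.026,0,0,0.015,0,0,0]]'
python3 -m handwheel '[[0.026,0,0,0.015,0,0,0],[0.026,0,0,0.015,0,0,0],[0.026,0,0,0.014,0,0,0],[0.026,0,0,0,0,0,0]]'
python3 -m handwheel '[[0,0,0,0,0,0,0],[0,0,0,0,0,0,0],[0,0,0,0,0,0,0],[0,0,0,0,0,0,0]]' 25
```

```text
time: 3.35
position: [0.5515, -0.0577, 0.0733]
tool_rot: [-2.276, -2.163, 0.002]
ft_force: [-0.2, -0.1, 0.7]
grip_width: 0.298
grip_force: 0.0
time: 3.85
position: [0.5518, -0.0577, 0.03]
tool_rot: [-2.274, -2.165, 0.002]
ft_force: [0.2, 0.7, 0.3]
grip_width: 0.298
grip_force: 0.0
time: 4.35
position: [0.5532, -0.0578, 0.0316]
tool_rot: [2.275, 2.165, 0.001]
ft_force: [-0.0, 0.3, 2.4]
grip_width: 0.105
grip_force: 25.0
```

```bash
python3 -m handwheel '[[0,0,-0.005,0,0,0,0],[0,0,-0.010,0,0,0,0],[0,0,-0.015,0,0,0,0],[0,0,-0.015,0,0,0,0],[0,0,-0.015,0,0,0,0],[0,0,-0.015,0,0,0,0],[0,0,-0.015,0,0,0,0],[0,0,-0.008,0,0,0,0],[0,0,-0.004,0,0,0,0],[0,0,0,0,0,0,0],[0,0,0,0,0,0,0]]'
python3 -c "
from h import *
delta(.5525,-.058,.031,-2.75)"
```

```text
time: 5.72
position: [0.4493, -0.0533, 0.0315]
tool_rot: [2.276, 2.165, -0.003]
ft_force: [-1.6, -0.9, 10.5]
grip_width: 0.104
grip_force: 25.0
shift mm [  0.5 103.3   0.4] turn deg [-0.08  0.1  -0.11] after-turn shift [  0.3 103.3   0.5]
pos [ 0.4493 -0.0533  0.0315] F [-1.6 -0.9 10.5] w 9.0 gf 25.0 q [ 0.75  0.15 -0.73  2.11  0.13  0.92 -0.1 ] t 5.725
```

```bash
python3 -m handwheel '[[0.026,0,0,0,0,0,0],[0.026,0,0,0,0,0,0],[0.026,0,0,0,0,0,0],[0.026,0,0,-0.03,0,0,0],[0.026,0,0,-0.05,0,0,0],[0.026,0,0,-0.05,0,0,0],[0.048,0,0,-0.05,0,0,0],[0.048,-0.05,0,-0.03,0,0,0],[0.048,-0.05,0,0,0,0,0],[0.048,-0.05,0,0,0,0,0],[0.048,-0.05,0,0,0,0,0],[0.048,0,0,0,0,0,0]]'
python3 - <<'E'
from h import *
np.set_printoptions(precision=4,suppress=True)
a,da=shot('top','top1.png');b,db=shot('side','side1.png')
A=cv2.resize(a[180:300,260:400],None,fx=4,fy=4,interpolation=cv2.INTER_CUBIC)
B=cv2.resize(b[200:320,250:390],None,fx=4,fy=4,interpolation=cv2.INTER_CUBIC)
cv2.imwrite('pics/d1.png',cv2.resize(np.vstack([A,B]),None,fx=.6,fy=.6) if 0 else np.hstack([A[:,:],B])[:, :1120]) 
cv2.imwrite('pics/d1.png',cv2.resize(cv2.imread('pics/d1.png'),(800,343)))
X=cloud('top',da)
m=((X[...,2]>.038)&(X[...,2]<.056)&(X[...,0]>.5)&(X[...,0]<.58)&(abs(X[...,1]+.058)<.05)).astype(np.uint8)
for c in cv2.findContours(m,0,2)[0]:
    if cv2.contourArea(c)>30:
        (u,v),r=cv2.minEnclosingCircle(c);k=np.zeros_like(m);cv2.drawContours(k,[c],-1,1,-1);P=X[(k>0)&(m>0)]
        print(u,v,r,cv2.contourArea(c),onplane('top',(u,v),.0485),P.min(0),P.max(0),np.median(P,0))
delta(.53,-.058,.031,-2.75)
E
```

```text
time: 7.22
position: [0.4389, -0.2566, 0.2398]
tool_rot: [-2.282, -2.156, 0.001]
ft_force: [0.4, 1.3, -0.6]
grip_width: 0.551
grip_force: 0.0
310.9473571777344 253.41578674316406 10.636536598205566 314.5 [ 0.5369 -0.0555  0.0485] [ 0.5181 -0.0743  0.038 ] [ 0.558  -0.0368  0.0537] [ 0.5374 -0.0554  0.0478]
shift mm [197.7  79.9 209.6] turn deg [-0.06 -0.11 -0.1 ] after-turn shift [197.9  80.  209.3]
pos [ 0.4406 -0.2519  0.2403] F [-0.1  1.4 -0.4] w 48.0 gf 0.0 q [ 0.98  0.03 -0.52  1.75  0.02  1.36  0.41] t 7.325
```

View pics/d1.png

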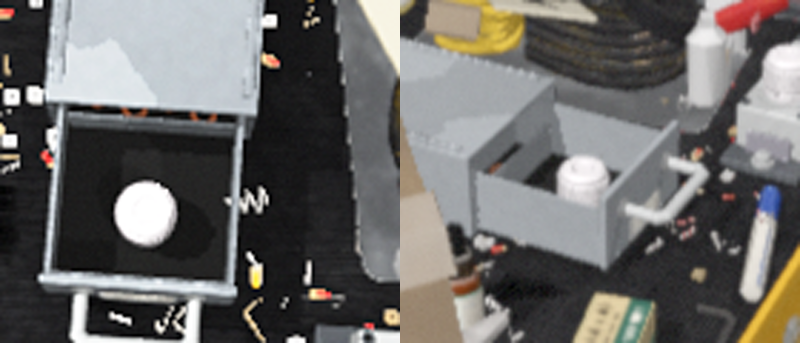

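The cap stands at top px (311,254) and side px (314,258). It's clear of the drawer walls, so I'll check it across both views and get the move.

Run:
```python
from h import *
np.set_printoptions(precision=4,suppress=True)
print(cross('top',(311.4,253.6),'side',(314,257.8)))
X=cloud('side',load('side')[1])
s=(X[...,2]>.03)&(X[...,2]<.056)&(abs(X[...,0]-.538)<.026)&(abs(X[...,1]+.056)<.026);P=X[s];print(P.min(0),P.max(0),np.median(P,0))
delta(.538,-.0555,.020,-2.75)
```

```text
(array([ 0.5371, -0.0561,  0.0491]), np.float64(0.0012398164802181878))
[ 0.5174 -0.0721  0.03  ] [ 0.558  -0.0322  0.0522] [ 0.5347 -0.0457  0.0461]
shift mm [200.6  87.8 220.6] turn deg [-0.06 -0.11 -0.1 ] after-turn shift [200.8  87.9 220.3]
pos [ 0.4406 -0.2519  0.2403] F [-0.1  1.4 -0.4] w 48.0 gf 0.0 q [ 0.98  0.03 -0.52  1.75  0.02  1.36  0.41] t 7.325
```

```bash
python3 -m handwheel '[[0.052,0.05,0.022,0,0,0,0],[0.052,0.05,0.022,0,0,0,0],[0.052,0.05,0.022,0,0,0,0],[0.052,0.05,0.021,0,0,0,0],[0.052,0,0,0.04,0,0,0],[0.052,0,0,0.05,0,0,0],[0.052,0,0,0.04,0,0,0],[0.052,0,0,0.02,0,0,0],[0.052,0,0,0,0,0,0]]'
python3 -c "
from h import *
delta(.5375,-.0555,.020,-2.75)"
```

```text
time: 8.45
position: [0.5368, -0.0558, 0.0904]
tool_rot: [-2.272, -2.167, 0.001]
ft_force: [0.0, -0.1, 0.1]
grip_width: 0.597
grip_force: 0.0
shift mm [ 0.3  0.8 70.4] turn deg [-0.12 -0.04  0.02] after-turn shift [ 0.4  0.7 70.4]
pos [ 0.5368 -0.0558  0.0904] F [ 0.  -0.1  0.1] w 51.9 gf 0.0 q [ 0.68  0.27 -0.71  1.86  0.19  1.09 -0.15] t 8.45
```

```bash
python3 -m handwheel '[[0.052,0,0.001,0.02,0,0,0],[0.052,0,0,0.02,0,0,0],[0.052,0,0,0.015,0,0,0],[0.052,0,0,0.01,0,0,0],[0.052,0,0,0.005,0,0,0],[0.052,0,0,0,0,0,0]]'
python3 -m handwheel '[[0.03,0,0,0,0,0,0],[0.03,0,0,0,0,0,0],[0.03,0,0,0,0,0,0],[0.03,0,0,0,0,0,0],[0.03,0,0,0,0,0,0]]' 50
```

```text
time: 9.2
position: [0.5386, -0.057, 0.0209]
tool_rot: [-2.275, -2.166, 0.0]
ft_force: [-0.1, -1.3, -0.3]
grip_width: 0.599
grip_force: 0.0
time: 9.82
position: [0.5389, -0.0571, 0.0215]
tool_rot: [2.275, 2.166, 0.0]
ft_force: [-0.9, -0.1, 4.3]
grip_width: 0.442
grip_force: 50.0
```

```bash
python3 -m handwheel '[[0.03,0,0,-0.01,0,0,0],[0.03,0,0,-0.025,0,0,0],[0.03,0,0,-0.04,0,0,0],[0.03,0,0,-0.04,0,0,0],[0.03,0,0,-0.03,0,0,0],[0.03,0,0,-0.015,0,0,0],[0.03,0,0,0,0,0,0],[0.03,0,0,0,0,0,0]]'
python3 -c "
from h import *
delta(.430,-.292,.18,-2.75)"
```

```text
time: 10.82
position: [0.5377, -0.0571, 0.1796]
tool_rot: [-2.274, -2.165, 0.002]
ft_force: [0.1, -0.5, -1.2]
grip_width: 0.441
grip_force: 50.0
shift mm [-2.399e+02 -9.600e+01 -2.000e-01] turn deg [-0.13 -0.02 -0.07] after-turn shift [-239.8  -96.3   -0.4]
pos [ 0.5377 -0.0571  0.1796] F [ 0.1 -0.5 -1.2] w 38.4 gf 50.0 q [ 0.72  0.18 -0.73  1.76  0.12  1.25 -0.09] t 10.825
```

```bash
python3 -m handwheel '[[0.03,-0.03,-0.012,0,0,0,0],[0.03,-0.04,-0.016,0,0,0,0],[0.03,-0.04,-0.016,0,0,0,0],[0.03,-0.04,-0.016,0,0,0,0],[0.03,-0.04,-0.016,0,0,0,0],[0.03,-0.03,-0.012,0,0,0,0],[0.03,-0.02,-0.008,0.02,0,0,0],[0.03,0,0,0.02,0,0,0],[0.03,0,0,0.01,0,0,0],[0.03,0,0,0,0,0,0]]'
python3 - <<'E'
from h import *
delta(.430,-.292,.0945,-2.75)
a,_=shot('top');b,_=shot('side')
cv2.imwrite('pics/e1.png',np.hstack([cv2.resize(a[250:370,370:490],(400,400),interpolation=2),cv2.resize(b[130:250,340:460],(400,400),interpolation=2)]))
E
```

```text
time: 12.08
position: [0.4304, -0.2911, 0.1298]
tool_rot: [-2.273, -2.165, 0.0]
ft_force: [0.3, -0.5, -1.1]
grip_width: 0.442
grip_force: 50.0
shift mm [-1.  -0.3 35.3] turn deg [-0.12 -0.11 -0.03] after-turn shift [-0.9 -0.3 35.3]
pos [ 0.4304 -0.2911  0.1298] F [ 0.3 -0.5 -1.1] w 38.4 gf 50.0 q [ 1.03  0.15 -0.53  1.87  0.08  1.15  0.43] t 12.075
```

View pics/e1.png

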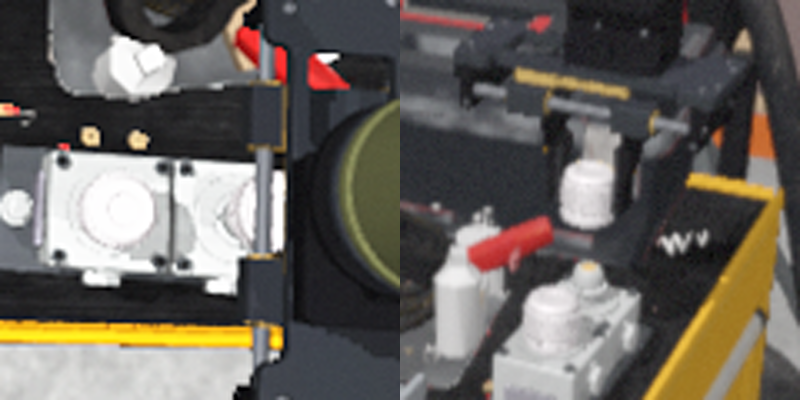

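The held cap is upright, with its body centred near side column 396.3. The bare nipple tip below it is at about column 397.6. I'll compare these with the projected tool axis to get the lateral error.

Run:
```python
from h import *
np.set_printoptions(precision=4,suppress=True)
K,R,t=cam('side')
def pr(x):
    c=K@(R@np.array(x)+t);return c[:2]/c[2]
p=np.array(ctrl.get_state()['position'])
for dz in(-.0075,.0285):print('cap axis',dz,pr([p[0],p[1],p[2]+dz]))
for q in([.430,-.292],[.43,-.290],[.432,-.292]):print('nip',q,pr(q+[.078]))
b,db=load('side');X=cloud('side',db)
s=(abs(X[...,2]-.1405)<.025)&(abs(X[...,0]-p[0])<.04)&(abs(X[...,1]-p[1])<.04)&(b.min(-1)>150)
v,u=np.nonzero(s);print('cap px',u.min(),u.max(),v.min(),v.max())
for r in range(v.min(),v.max()+1):
    w=u[v==r]; print(r,w.min(),w.max(),end='; ')
g=(b.min(-1)>140)
print()
for r in range(205,232):
    w=np.nonzero(g[r,380:415])[0]+380; w=w[(w>385)]; print(r,w.min() if len(w) else 0,w.max() if len(w) else 0,end='; ')
```

```text
cap axis -0.0075 [396.6231 193.2249]
cap axis 0.0285 [397.5426 179.5352]
nip [0.43, -0.292] [396.0746 210.1819]
nip [0.43, -0.29] [395.8034 210.534 ]
nip [0.432, -0.292] [395.2947 210.022 ]
cap px 388 403 178 197
178 393 400; 179 391 402; 180 390 403; 181 390 403; 182 389 403; 183 389 403; 184 389 403; 185 389 402; 186 388 402; 187 388 402; 188 388 402; 189 388 402; 190 388 402; 191 389 402; 192 388 402; 193 388 402; 194 389 402; 195 389 402; 196 391 401; 197 394 399; 
205 0 0; 206 0 0; 207 0 0; 208 395 397; 209 393 399; 210 393 399; 211 392 400; 212 392 400; 213 391 400; 214 388 401; 215 387 401; 216 386 403; 217 386 407; 218 386 411; 219 386 411; 220 386 410; 221 386 410; 222 386 410; 223 386 409; 224 386 409; 225 386 409; 226 386 409; 227 386 410; 228 386 410; 229 386 410; 230 386 410; 231 386 410;
```

```bash
python3 -m handwheel '[[0.03,-0.0015,-0.001,0.02,0,0,0],[0.03,0,0,0.016,0,0,0],[0.03,0,0,0,0,0,0]]' 60
python3 -m handwheel '[[0.03,0,0,0.004,0,0,0],[0.03,0,0,0.004,0,0,0],[0.03,0,0,0,0,0,0]]'
python3 -m handwheel '[[0.03,0,0,0.003,0,0,0],[0.03,0,0,0.003,0,0,0],[0.03,0,0,0,0,0,0]]'
```

```text
time: 12.55
position: [0.4292, -0.2928, 0.0941]
tool_rot: [-2.273, -2.165, 0.0]
ft_force: [-0.4, -0.5, -1.4]
grip_width: 0.445
grip_force: 60.0
time: 12.92
position: [0.4298, -0.2935, 0.087]
tool_rot: [-2.275, -2.166, 0.0]
ft_force: [0.0, 1.0, -0.7]
grip_width: 0.442
grip_force: 60.0
time: 13.3
position: [0.4296, -0.2933, 0.0808]
tool_rot: [-2.275, -2.166, 0.0]
ft_force: [-0.7, 0.0, -0.3]
grip_width: 0.442
grip_force: 60.0
```

```bash
python3 -m handwheel '[[0.03,0,0,0.003,0,0,0],[0.03,0,0,0.002,0,0,0],[0.03,0,0,0,0,0,0]]'
python3 -m handwheel '[[0.03,0,0,0.003,0,0,0],[0.03,0,0,0.002,0,0,0],[0.03,0,0,0,0,0,0]]'
```

```text
time: 13.68
position: [0.4297, -0.2934, 0.0758]
tool_rot: [-2.275, -2.166, 0.0]
ft_force: [0.1, -0.7, -0.5]
grip_width: 0.441
grip_force: 60.0
time: 14.05
position: [0.4294, -0.2941, 0.071]
tool_rot: [2.276, 2.165, -0.002]
ft_force: [-1.8, -1.8, 0.8]
grip_width: 0.441
grip_force: 60.0
```

```bash
python3 -m handwheel '[[0.03,0,0,0.003,0,0,0],[0.03,0,0,0.002,0,0,0],[0.03,0,0,0,0,0,0]]'
python3 -m handwheel '[[0.03,0,0,0.003,0,0,0],[0.03,0,0,0.002,0,0,0],[0.03,0,0,0,0,0,0]]'
```

```text
time: 14.42
position: [0.4294, -0.2944, 0.0666]
tool_rot: [2.276, 2.165, -0.002]
ft_force: [-3.0, -1.6, 3.0]
grip_width: 0.439
grip_force: 60.0
time: 14.8
position: [0.4295, -0.2932, 0.0604]
tool_rot: [-2.275, -2.166, 0.0]
ft_force: [-2.4, -2.5, -1.3]
grip_width: 0.443
grip_force: 60.0
```

```bash
python3 -m handwheel '[[0.03,0,0,0.002,0,0,0],[0.03,0,0,0.001,0,0,0],[0.03,0,0,0,0,0,0]]'
python3 -m handwheel '[[0.03,0,0,0.002,0,0,0],[0.03,0,0,0.001,0,0,0],[0.03,0,0,0,0,0,0]]'
```

```text
time: 15.18
position: [0.4298, -0.2934, 0.0599]
tool_rot: [-2.275, -2.166, 0.002]
ft_force: [-7.3, 1.7, 15.1]
grip_width: 0.443
grip_force: 61.7
time: 15.55
position: [0.4298, -0.2935, 0.0597]
tool_rot: [-2.275, -2.166, 0.004]
ft_force: [-13.6, 5.4, 35.1]
grip_width: 0.445
grip_force: 61.6
```

```bash
python3 -m handwheel '[[0.03,0,0,0,0,0,0],[0.03,0,0,0,0,0,0],[0.03,0,0,0,0,0,0],[0.03,0,0,0,0,0,0],[0.03,0,0,0,0,0,0],[0.03,0,0,0,0,0,0],[0.03,0,0,0,0,0,0],[0.03,0,0,0,0,0,0]]'
python3 -c "
from h import *
b,_=shot('side');cv2.imwrite('pics/f1.png',cv2.resize(b[160:260,350:450],(500,500),interpolation=2))"
```

```text
time: 16.55
position: [0.4298, -0.2935, 0.0597]
tool_rot: [-2.275, -2.166, 0.004]
ft_force: [-13.3, 6.1, 34.7]
grip_width: 0.445
grip_force: 61.6
```

View pics/f1.png

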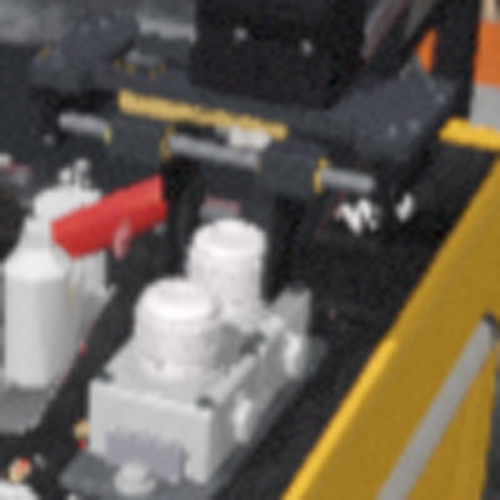

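The cap sits upright on the nipple, its top at about crop (228,238), level with its neighbour's at (177,296). I'll check its height numerically.

Run:
```python
from h import *
np.set_printoptions(precision=4,suppress=True)
K,R,t=cam('side')
def pr(x):
    c=K@(R@np.array(x)+t);return c[:2]/c[2]
print(pr([.4321,-.2235,.087]),'obs 385.4 219.2');
for z in(.087,.090,.095):print(z,pr([.4295,-.2925,z]),'obs 395.6 207.6')
b,d=load('side');X=cloud('side',d)
for c in((395,207),(385,219)):
    P=X[c[1]-2:c[1]+3,c[0]-3:c[0]+4].reshape(-1,3);print(np.nanmedian(P,0))
```

```text
[385.7781 219.1652] obs 385.4 219.2
0.087 [396.5599 206.8648] obs 395.6 207.6
0.09 [396.6344 205.77  ] obs 395.6 207.6
0.095 [396.7589 203.9398] obs 395.6 207.6
[ 0.4323 -0.2899  0.0881]
[ 0.4339 -0.2231  0.0872]
```

Both tops stand at 87–88 mm, so the cap is fully seated, and the arm is pressing with a steady 35 N. I'm handing it in.

```bash
python3 -c "
from bench import ctrl
print(ctrl.close_job())"
```

```text
the job is handed in; nothing more can be done
None
```

The dust cap has snapped over the spring ring and sits fully down on the open outlet's seat, and I handed the job in with the gripper still pressing it down at about 35 N; no verdict came back.

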